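Pin the catch drawer, then sort bushes and pistons through the diverter

TASK

First lock the sorter's catch drawer: push the hitch pin fully home through the cross hole of the tie bar and swing its sprung loop over the end of the bar so that it snaps shut. Then send every brass bush and damper piston on the bench down through the sorter's mouth, throwing the lever to the proper side first, so that all bushes finish in the left (yellow) bay and all pistons in the right (blue) bay. Leave the coil spring and the blue-lidded tin where they are.

Things in the scene. Friction and masses are not known exactly. Their poses are not given: they have to be found in the camera images.
- sorter: fixed two-way sorter: grey box 80 x 124 mm in plan, 205 mm tall to the flared mouth on top; clear window and red-knobbed lever on its front (-x of its frame), steel tie bar out of its left side (+y of its frame). Origin on the bench under the box centre, z up; yaw varies. An inner flap steers what falls through the mouth into the left or right bay; there is no other way into the bays
- mouth (a point): centre of the sorter's open mouth, at the rim height of 205 mm; opening 116 mm along y, 72 mm along x (sorter's axes), with a flared steel rim reaching 50 mm out along x and 70 mm along y. A part let go flat above its centre falls through
- left_bay (a point): centre of the floor of the left bay (yellow posts and sill), on the tie-bar side (+y of the sorter); a bay is 57 mm (y) by 72 mm (x) and 87 mm deep below the flap; axes as the sorter's
- right_bay (a point): centre of the floor of the right bay (blue posts and sill), on the side -y of the sorter; same size and axes
- lever (a joint): angle of the lever on the sorter's front that works the flap: +0.5 rad (leaning to +y, yellow) sends parts into the left bay, -0.5 (blue) into the right. Pivot 49 mm in front of the box centre, 120 mm above the bench; friction holds it where it is left, so push it right over to its stop; about 2 N at the knob moves it. At the start it may stand anywhere between
- lever_knob (a point): centre of the lever's red ball, 20 mm diameter, 77 mm in front of the box centre (-x), 70 mm above the pivot when upright (so about 181 mm above the bench and 34 mm to one side when thrown)
- bar_hole (a point): middle of the upper mouth of the vertical cross hole in the tie bar: 11 mm diameter, 2 mm chamfer, straight through. Bar 22 mm wide, 20 mm high, top 95 mm above the bench; hole 128 mm to +y of the box centre, bar end 14 mm beyond it. Axes as the sorter's. A red guide plate 46 mm wide, top 102 mm above the bench, stands 40 mm from the hole towards the box
- pin_block: fixed wooden storage block 50 x 50 x 48 mm, 10 mm hole in the middle of its top, where the hitch pin stands at the start; origin at the centre of its underside; same yaw as the pin
- hitch_pin: hitch pin, 150 g; origin in the underside of its head, which seats on block or bar; z up. Shank 8 mm diameter, tapered, to 40 mm below; head 16 x 22 x 10 mm; yellow grip tab 18 (x) by 10 mm (y), 10 to 36 mm above the origin: pinch across y from above. The open loop points to the pin's +x and swings over the bar's end only if that points out along the bar (+y of the sorter)
- loop (a joint): angle of the pin's sprung wire loop: about 1.7 rad = open (sticking out sideways, its end a little above level), 0 = closed (hanging straight down beside the shank, round the bar). Hinge along the pin's y axis, 5 mm above the origin; an over-centre mechanism in the head snaps it to the nearer end, changing over near 1 rad; 0.3 N down on its end moves it
- loop_end (a point): middle of the cross wire at the far end of the loop, 50 mm from its hinge; wire 4 mm thick, straight part 18 mm long, side arms 34 mm apart
- bush_1: brass bush, a short brass-coloured ring, 37 mm diameter, 18 mm tall, lying flat; origin at the centre of its underside, z up its axis. It may be absent. Belongs in the left bay
- bush_2: brass bush, a short brass-coloured ring, 37 mm diameter, 18 mm tall, lying flat; origin at the centre of its underside, z up its axis. It may be absent. Belongs in the left bay
- bush_3: brass bush, a short brass-coloured ring, 37 mm diameter, 18 mm tall, lying flat; origin at the centre of its underside, z up its axis. It may be absent. Belongs in the left bay
- piston_1: damper piston, a flat light-grey disc with a black band round its rim, 44 mm over all (43 mm to grip), 14 mm tall, lying flat; origin at the centre of its underside, z up its axis. It may be absent. Belongs in the right bay
- piston_2: damper piston, a flat light-grey disc with a black band round its rim, 44 mm over all (43 mm to grip), 14 mm tall, lying flat; origin at the centre of its underside, z up its axis. It may be absent. Belongs in the right bay
- piston_3: damper piston, a flat light-grey disc with a black band round its rim, 44 mm over all (43 mm to grip), 14 mm tall, lying flat; origin at the centre of its underside, z up its axis. It may be absent. Belongs in the right bay
- valve_spring: bystander: steel coil spring standing on end, 47 mm diameter, 52 mm tall; origin at the centre of its underside
- seal_tin: bystander: flat tin with a blue lid, 62 mm diameter, 32 mm tall; origin at the centre of its underside
There are look-alikes about, which are no part of the job. Of the things that look like the hitch_pin, the smaller one is meant. What is shaped like the bush_3 but turquoise is not meant.

How it is judged:
By the outcome, as a careful person would: the job done as asked, in the order asked, and still so for the second after the job is handed in, with the robot touching nothing.
Of bush_1, bush_2, bush_3, piston_1, piston_2, piston_3 only 4 to 6 are there at a start; the rules pass over those that are not, and their reading is None.
At some moment in a run one of bush_1, bush_2, bush_3, piston_1, piston_2, piston_3 may be knocked a few centimetres aside while the robot is not near it.
It also fails if it takes over 210 s, if anything falls off the work surface, if the arm or the gripper's body presses on something with over 40 N, if the wrist force passes 120 N, or if a joint passes its speed limit or range.

ROBOT

A 6-joint arm with a two-finger parallel gripper is mounted at the origin on a cart in front of the work surface, level with it; the furniture and walls round the work are solid. World frame = base frame: x ahead of the robot, y to its left, z up, the work surface at z = 0. Lengths are in m, angles in rad, forces in N, time in s.
With the tool pointing down it reaches from about 0.3 to 0.875 m from the base axis. Payload 6.4 kg.
Tool frame: the origin (TCP) lies between the finger pads; the fingertips stand ctrl.tip_extent ahead of it and the grasp point (between the pads) is the TCP (ctrl.tip_extent is the distance from the TCP to the fingertips, in m); z points along the fingers, y is the line along which they close (so a half turn about z gives the same grasp; the last joint's range is limited). The gripper opens to 85 mm and grips with 20 to 120 N. Pads are 22 mm wide; open, the fingers measure 114 mm over their backs; the gripper's body (76 mm by 85 mm) begins 54 mm behind the grasp point. The pads swing forward as they close: fully open they stand 13 mm farther back than shut.
Start: joints at [1.102, 0.181, 1.607, -0, 1.354, -0.206], TCP at [0.149, 0.555, 0.25] pointing down, gripper open.
Joint ranges: [-2.99, 2.99], [-0.89, 2.07], [0.3, 2.58], [-1.14, 4.28], [0, 2.63], [-3.12, 3.12]. Speed limits (rad/s): [2.57, 2.57, 3.01, 3.14, 3.14, 3.14].

INTERFACE

Orientations are given as a unit quaternion [w, x, y, z].
In Python, from bench import ctrl gives the robot as it stands.
- The arm moves only by the tool send_rows, never from a script. Its arguments are lists of equal length, an entry for each row: "dr": the turn, a rotation vector about the tool's x, y, z in units of 6 degrees (1.0 is 6 degrees), a list of three; "xyz": the shift along the tool's x, y, z in cm, a list of three; "jaw": the opening in per cent of the stroke, from 0 (shut) to 100 (fully open). In form: {"dr": [[wx, wy, wz], ...], "xyz": [[dx, dy, dz], ...], "jaw": [jaw, ...]}. A call has exactly 8 rows; each row is the pose to reach, as a shift and turn from the pose commanded when the call began, along the tool's axes at that moment; what a row does not reach only later rows make up. A row lasts 1/8 s, in which the tool goes at most 62.5 mm and 10.7 degrees, less where a joint would pass 70% of its speed; a pose out of reach is approached as far as the arm can. A call with a gripper value outside its range is refused whole. The fingers move at their own pace and stop on an object; the grip force is fixed at half the most. Time passes only in rows, so rows that repeat a pose let the fingers close, or fill a call up. It gives the time, the measured TCP pose, the force, the opening and the grip force at its end, in the units of the state.
- ctrl.get_obs(): the state, without advancing time (a new reading comes with each control period).
- ctrl.camera(name): name is "scene" or "top"; returns the picture (400x640x3 uint8, red, green, blue); there is no depth.
- ctrl.calibration(name): a dict with "camera_matrix" (3x3 intrinsics, pixels), "world_from_camera" (4x4, takes a point from camera to world coordinates). Camera axes: x right, y up, looking along -z (the intrinsics and any distortion apply to the point x, -y, -z); pixel columns grow to the right and rows downward; lengths in m; the calibration is good to about 2 mm. A picture is of the moment at which its call begins. calibration takes no time and is no camera call.
- ctrl.hand_in(): hands the job in; it is judged then, once.
The state is a dict: "time_s": time; "q": joint angles; "dq": joint speeds; "joint_efforts": joint torques, N m; "eef_pos": TCP position; "eef_rot": TCP orientation; "wrist_force": force on the tool from outside, world axes, zero at the start; "torque": the same for the moment, N m; "opening": opening from 0.0 (shut) to 1.0 (fully open); "grasp_force": force on a finger pad.
Only numpy, scipy, OpenCV 4.12 (cv2) and the standard library are available. Lean on these libraries where they do the work, as an engineer would, in place of code of your own. Each camera call takes 0.05 s, during which the arm holds its last target. There are 200 camera calls.

## Working session

There is one attempt and no reset: what is moved stays moved. The work goes in short steps, Python scripts to look and compute and a tool call to move; the robot and the scene stay as the last step left them, time stands still between calls to the robot, and variables do not carry over. Pictures are saved under pics/ and viewed, at most 14 in all, crops included, and the job is handed in when it is done.

Besides the shell and the picture viewer there is one more tool, called after "Request:" in YAML: its name, and indented under it one key for each argument. send_rows: Moves the arm, as the interface text tells. Its arguments: {"type":"object","properties":{"dr":{"type":"array","items":{"type":"array","items":{"type":"number"}}},"xyz":{"type":"array","items":{"type":"array","items":{"type":"number"}}},"jaw":{"type":"array","items":{"type":"number"}}},"required":["dr","xyz","jaw"]}

```bash
ls; mkdir -p pics
cat > h.py <<'E'
import numpy as np, cv2
from scipy.spatial.transform import Rotation as R
from bench import ctrl
def snap(n,f):
    im=ctrl.camera(n); cv2.imwrite('pics/'+f,im[:,:,::-1]); return im
def w2p(n,P):
    c=ctrl.calibration(n);T=np.linalg.inv(np.array(c['world_from_camera']));P=np.atleast_2d(P)
    p=P@T[:3,:3].T+T[:3,3]; p=p*[1,-1,-1]; q=p@np.array(c['camera_matrix']).T; return q[:,:2]/q[:,2:]
def p2w(n,uv,z):
    c=ctrl.calibration(n);T=np.array(c['world_from_camera']);uv=np.atleast_2d(uv)
    z=np.broadcast_to(z,len(uv)).astype(float)
    d=np.c_[uv,np.ones(len(uv))]@np.linalg.inv(np.array(c['camera_matrix'])).T*[1,-1,-1]
    d=d@T[:3,:3].T; o=T[:3,3]; return o+d*((z-o[2])/d[:,2])[:,None]
def st():
    o=ctrl.get_obs(); q=o['eef_rot']; r=R.from_quat([q[1],q[2],q[3],q[0]])
    return o,np.array(o['eef_pos']),r
def mv(pos,yaw=None):
    """tool-axis shift (cm) and turn (6deg) to reach pos, tool down, closing axis (tool y) at world yaw"""
    o,p,r=st(); d=r.inv().apply(np.array(pos)-p)*100
    out=[]
    if yaw is not None:
        for k in (0,np.pi):
            a=yaw+k; y=np.array([np.cos(a),np.sin(a),0]); z=np.array([0,0,-1.]); x=np.cross(y,z)
            out.append(np.round((r.inv()*R.from_matrix(np.c_[x,y,z])).as_rotvec()/np.radians(6),2))
    print('xyz',np.round(d,2),'dr',out)
E
python3 - <<'E'
from h import *
for n in('scene','top'):
    snap(n,n+'0.png'); c=ctrl.calibration(n); print(n,c)
o,p,r=st();print(p,r.as_matrix().round(3),ctrl.tip_extent,o['time_s'])
E
```

```text
pics
scene {'camera_matrix': array([[459.55152877,   0.        , 323.93118857],
       [  0.        , 459.55152877, 198.0509468 ],
       [  0.        ,   0.        ,   1.        ]]), 'world_from_camera': array([[ 0.44996193,  0.57572624, -0.6826958 , -0.2010324 ],
       [-0.89293219,  0.30233875, -0.33356165, -0.35042756],
       [ 0.0143652 ,  0.7596911 ,  0.65012543,  0.85800866],
       [ 0.        ,  0.        ,  0.        ,  1.        ]])}
top {'camera_matrix': array([[519.5460713 ,   0.        , 320.51791287],
       [  0.        , 519.5460713 , 195.68279865],
       [  0.        ,   0.        ,   1.        ]]), 'world_from_camera': array([[ 0.02008791,  0.99668119, -0.07888647,  0.42278998],
       [-0.99976494,  0.02066836,  0.00654837, -0.0067457 ],
       [ 0.00815709,  0.07873638,  0.9968621 ,  1.56413667],
       [ 0.        ,  0.        ,  0.        ,  1.        ]])}
[0.14915553 0.55484757 0.24949764] [[-0.966  0.26  -0.001]
 [ 0.26   0.966 -0.001]
 [ 0.    -0.001 -1.   ]] 0.019 0.1
```

View pics/scene0.png

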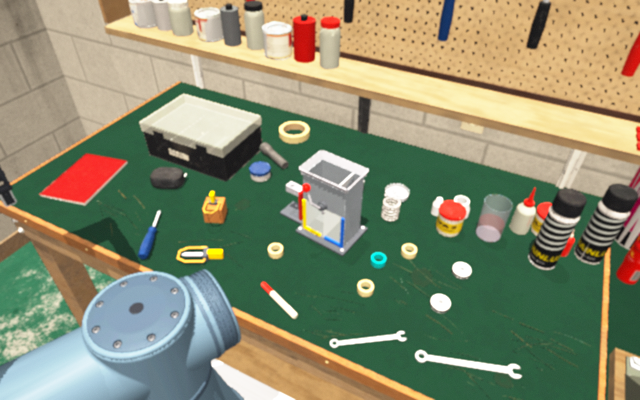

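View pics/top0.png

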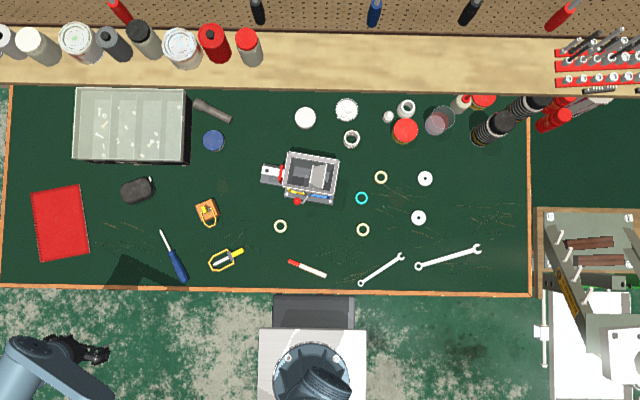

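The top view shows bushes at (280,226), (363,229) and (381,177), with the turquoise ring at (362,198) excluded. The pistons are at (425,178) and (419,217). There are two hitch-pin candidates: (207,212) standing in the wooden block, and (226,259) lying down and larger. I'll enlarge both to confirm.

Run:
```python
from h import *
t=cv2.imread('pics/top0.png');s=cv2.imread('pics/scene0.png')
f=lambda im,x,y,w,h:cv2.resize(im[y:y+h,x:x+w],(400,300),interpolation=cv2.INTER_CUBIC)
a=np.vstack([np.hstack([f(t,180,190,80,60+30-30),f(t,250,145,100,75)]),np.hstack([f(s,170,180,100,75),f(s,275,145,120,90)])])
cv2.imwrite('pics/c0.png',a)
```

```text
(no output)
```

View pics/c0.png

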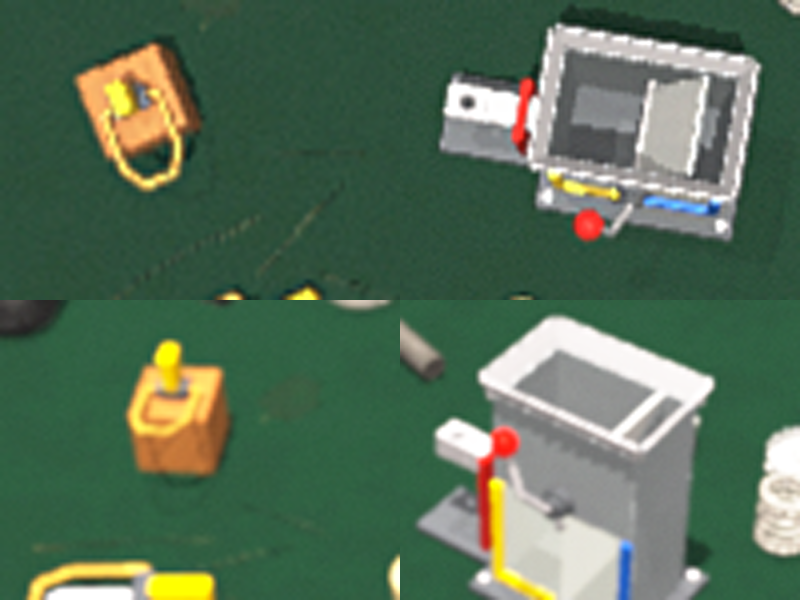

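Run:
```python
from h import *
rim=p2w('top',[(287,151.5),(339.5,161),(333.75,195),(283,187)],.205);print('rim',rim.round(4),rim.mean(0))
for a,b in((1,0),(2,3)): d=rim[b]-rim[a];print(np.degrees(np.arctan2(d[1],d[0]))-90,np.linalg.norm(d))
print('hole',p2w('top',(266.75,170.5),.095), 'scene hole',p2w('scene',(275+58/120*36*0+ (460-400)*.3,145+(437-300)*.3),.095))
print('knob',p2w('top',((588-400)/4+250,145+225/4),.181))
t=p2w('top',(204,209.4),.084);l=p2w('top',(210,226.6),.0595);print('tab',t,'loopend',l,'dir',np.degrees(np.arctan2(*(l-t)[0][[1,0]])))
b=p2w('top',[(195,205),(211,198.4),(220,215),(202,221)],.048);print('block',b.round(4),b.mean(0), [np.degrees(np.arctan2(*(b[i]-b[j])[[1,0]])) for i,j in((1,0),(2,3),(3,0),(2,1))])
print('tab scene',p2w('scene',(212,191.7),.084))
for n,uv,z in(('b',(280,226),.018),('b',(363,229),.018),('b',(381,177),.018),('p',(425,178),.014),('p',(419,217),.014),('spring',(351,139),.052),('turq',(362,198),.018)): print(n,p2w('top',uv,z).round(3))
```

```text
rim [[ 0.6455  0.0752  0.205 ]
 [ 0.6232 -0.0639  0.205 ]
 [ 0.5329 -0.0504  0.205 ]
 [ 0.5512  0.0833  0.205 ]] [0.58818197 0.01104604 0.205     ]
-9.126027134655828 0.14086417892168118
-7.799473038969651 0.13491022777854728
hole [[0.60773468 0.13799551 0.095     ]] scene hole [[0.6055403  0.13484031 0.095     ]]
knob [[0.51605075 0.04658807 0.181     ]]
tab [[0.49388053 0.31437704 0.084     ]] loopend [[0.44573973 0.30053336 0.0595    ]] dir -163.95654009860527
block [[0.5079 0.3489 0.048 ]
 [0.5282 0.303  0.048 ]
 [0.4802 0.275  0.048 ]
 [0.4617 0.3267 0.048 ]] [0.49450949 0.31340756 0.048     ] [np.float64(-66.17480732284628), np.float64(-70.27905130079851), np.float64(-154.38329185529477), np.float64(-149.7507213188006)]
tab scene [[0.49827591 0.31779549 0.084     ]]
b [[0.452 0.102 0.018]]
b [[ 0.448 -0.145  0.018]]
b [[ 0.605 -0.197  0.018]]
p [[ 0.605 -0.33   0.014]]
p [[ 0.488 -0.312  0.014]]
spring [[ 0.712 -0.103  0.052]]
turq [[ 0.541 -0.141  0.018]]
```

Confirmed: the standing pin in the block (top pixel about (204,209)) is the smaller one, and the one lying at (226,259) is bigger. The sorter yaw is about -9° and the bar hole is near (0.607, 0.137). The lever leans towards yellow but isn't at its stop. Next I'll refine the pin yaw and the disc centres by segmentation.

```bash
cat >> h.py <<'E'
def parts(im,save=None):
    """bush (brass hue) and piston (light) blobs in a top picture -> world xy of the discs"""
    hsv=cv2.cvtColor(im,cv2.COLOR_RGB2HSV); H,S,V=cv2.split(hsv)
    m=((V>110)&~((H>40)&(H<80)&(S>90))).astype(np.uint8)
    m=cv2.morphologyEx(m,cv2.MORPH_CLOSE,np.ones((5,5)))
    n,lab,s,c=cv2.connectedComponentsWithStats(m)
    for i in range(1,n):
        x,y,w,h,a=s[i]
        if 8<=w<=22 and 8<=h<=22 and a>60 and 90<y<280 and 200<x<520:
            col=np.median(im[lab==i],0); ctr=(x+w/2-.5,y+h/2-.5)
            print(np.round(ctr,1),(w,h,a),col,p2w('top',ctr,.016)[0].round(4))
E
python3 - <<'E'
from h import *
im=cv2.imread('pics/top0.png')[:,:,::-1].copy()
parts(im)
hsv=cv2.cvtColor(im,cv2.COLOR_RGB2HSV); H,S,V=cv2.split(hsv)
w=im[190:235,190:228]; h=hsv[190:235,190:228]
ye=(h[:,:,0]>18)&(h[:,:,0]<36)&(h[:,:,1]>90)&(h[:,:,2]>150)
for r in ye.astype(int): print(''.join('.#'[k] for k in r))
E
```

```text
[304.5 117.5] (np.int32(22), np.int32(22), np.int32(379)) [254. 253. 249.] [0.7814 0.0363 0.016 ]
[496.  126.5] (np.int32(21), np.int32(22), np.int32(76)) [168.5 159.  149. ] [ 0.7665 -0.5442  0.016 ]
[213. 140.] (np.int32(21), np.int32(21), np.int32(343)) [ 93. 115. 165.] [0.7067 0.31   0.016 ]
[351. 139.] (np.int32(17), np.int32(19), np.int32(198)) [203.5 194.5 178.5] [ 0.7187 -0.1054  0.016 ]
[380.5 176.5] (np.int32(14), np.int32(14), np.int32(119)) [255. 248. 177.] [ 0.6068 -0.1957  0.016 ]
[424.5 178. ] (np.int32(16), np.int32(15), np.int32(189)) [255. 255. 255.] [ 0.605 -0.328  0.016]
[361.  197.5] (np.int32(13), np.int32(14), np.int32(110)) [ 64.5 203.  190.5] [ 0.5424 -0.1381  0.016 ]
[418.  217.5] (np.int32(15), np.int32(16), np.int32(193)) [255. 255. 255.] [ 0.486 -0.309  0.016]
[280.  225.5] (np.int32(13), np.int32(14), np.int32(116)) [255.  255.  185.5] [0.4539 0.1018 0.016 ]
[362.5 229.5] (np.int32(14), np.int32(14), np.int32(121)) [246. 243. 171.] [ 0.447  -0.1439  0.016 ]
......................................
......................................
....................
[... 956 characters left out ...]
...........#............#............
............#............#............
............##...........#............
.............#...........#............
.............#...........#............
.............##.........##............
..............##........##............
..............###......###............
...............###..#####.............
.................######...............
..................###.................
......................................
......................................
......................................
......................................
......................................
......................................
......................................
```

Run:
```python
from h import *
mv((.4955,.317,.14),np.radians(111))
```

```text
xyz [-39.63 -13.95  10.96] dr [array([-0.01, -0.01, -6.01]), array([-1.000e-02,  2.000e-02,  2.399e+01])]
```

Request:
send_rows:
  dr:
    - [0,0,-1.5]
    - [0,0,-3]
    - [0,0,-4.5]
    - [0,0,-6]
    - [0,0,-6]
    - [0,0,-6]
    - [0,0,-6]
    - [0,0,-6]
  xyz:
    - [-5,-2,0]
    - [-11,-4,1]
    - [-17,-6,3]
    - [-23,-8,5]
    - [-29,-10,7]
    - [-35,-12,9]
    - [-39.6,-14,11]
    - [-39.6,-14,11]
  jaw: [100,100,100,100,60,60,60,60]

```text
time_s: 1.1
eef_pos: [0.4969, 0.314, 0.138]
eef_rot: [-0.002, -0.179, 0.984, -0.001]
wrist_force: [-0.4, 0.9, -0.2]
opening: 0.595
grasp_force: 0.0
```

Run:
```python
from h import *
a=snap('scene','s1.png');b=snap('top','t1.png')
f=lambda im,x,y,w,h:cv2.resize(im[y:y+h,x:x+w],(400,400),interpolation=cv2.INTER_CUBIC)
cv2.imwrite('pics/c1.png',np.hstack([f(a,165,140,100,100),f(b,160,160,100,100)])[:,:,::-1])
o,p,r=st();print(p,o['opening'],o['q']); mv((.4955,.317,.079),np.radians(111))
```

```text
[0.49543134 0.31623527 0.13926878] 0.6017598062623992 [ 3.66219415e-01  3.30324329e-01  1.66249613e+00  2.07926187e-04
  1.15093623e+00 -1.56793206e+00]
xyz [-0.05  0.07  6.03] dr [array([ 0.  , -0.02, -0.03]), array([-0.03, -0.  , 29.97])]
```

View pics/c1.png

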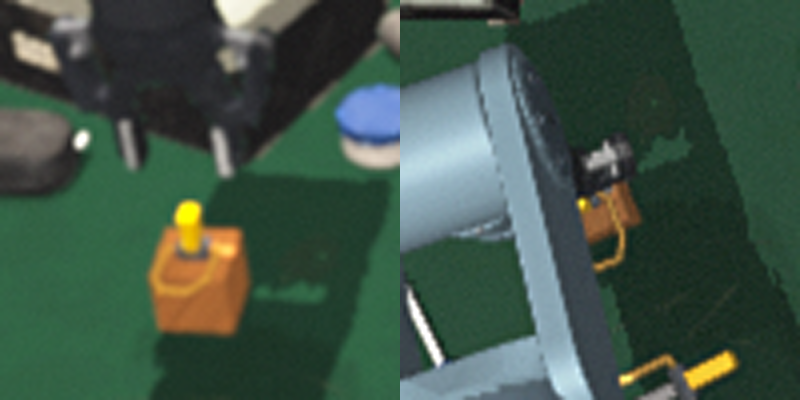

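The fingers hang above the yellow tab, with the tab top at scene pixel (212,192). I'll descend and pinch.

Request:
send_rows:
  dr:
    - [0,0,0]
    - [0,0,0]
    - [0,0,0]
    - [0,0,0]
    - [0,0,0]
    - [0,0,0]
    - [0,0,0]
    - [0,0,0]
  xyz:
    - [-0.1,0,2]
    - [-0.1,0,4]
    - [-0.1,0,6]
    - [-0.1,0,6]
    - [-0.1,0,6]
    - [-0.1,0,6]
    - [-0.1,0,6]
    - [-0.1,0,6]
  jaw: [60,60,60,60,40,20,5,5]

```text
time_s: 2.2
eef_pos: [0.4971, 0.3178, 0.0813]
eef_rot: [0.001, -0.182, 0.983, 0.0]
wrist_force: [-0.6, 0.7, 4.8]
opening: 0.101
grasp_force: 60.3
```

Request:
send_rows:
  dr:
    - [0,0,0]
    - [0,0,0]
    - [0,0,0]
    - [0,0,0]
    - [0,0,0]
    - [0,0,0]
    - [0,0,0]
    - [0,0,0]
  xyz:
    - [0,0,0]
    - [0,0,0]
    - [0,0,0]
    - [0,0,0]
    - [0,0,0]
    - [0,0,0]
    - [0,0,0]
    - [0,0,0]
  jaw: [0,0,0,0,0,0,0,0]

```text
time_s: 3.2
eef_pos: [0.4971, 0.3178, 0.0813]
eef_rot: [0.001, -0.182, 0.983, 0.0]
wrist_force: [-0.5, -0.2, 6.6]
opening: 0.101
grasp_force: 60.5
```

Request:
send_rows:
  dr:
    - [0,0,0]
    - [0,0,0]
    - [0,0,0]
    - [0,0,0]
    - [0,0,0]
    - [0,0,0]
    - [0,0,0]
    - [0,0,0]
  xyz:
    - [0,0,-1.5]
    - [0,0,-3]
    - [0,0,-4.5]
    - [0,0,-6]
    - [0,0,-8]
    - [0,0,-10]
    - [0,0,-12]
    - [0,0,-12]
  jaw: [0,0,0,0,0,0,0,0]

```text
time_s: 4.2
eef_pos: [0.4973, 0.318, 0.2027]
eef_rot: [0.002, -0.182, 0.983, 0.0]
wrist_force: [0.4, -0.2, -2.0]
opening: 0.103
grasp_force: 59.6
```

Run:
```python
from h import *
print(ctrl.get_obs()['wrist_force'],ctrl.get_obs()['opening'])
mv((.607,.137,.195),np.radians(-9))
```

```text
[ 0.43498298 -0.18670923 -1.96870796] 0.1034083393259726
xyz [ -3.77 -20.82   0.78] dr [array([ 0.04,  0.02, 19.99]), array([ -0.02,   0.03, -10.01])]
```

Request:
send_rows:
  dr:
    - [0,0,1.7]
    - [0,0,3.4]
    - [0,0,5.1]
    - [0,0,6.8]
    - [0,0,8.5]
    - [0,0,10.2]
    - [0,0,11.9]
    - [0,0,13.6]
  xyz:
    - [-0.5,-2.5,0]
    - [-1,-5,0]
    - [-1.5,-7.5,0]
    - [-2,-10,0]
    - [-2.5,-13,0]
    - [-3,-16,0]
    - [-3.4,-19,0]
    - [-3.8,-20.8,0]
  jaw: [0,0,0,0,0,0,0,0]

```text
time_s: 5.2
eef_pos: [0.6061, 0.1354, 0.1991]
eef_rot: [-0.001, 0.508, 0.861, -0.001]
wrist_force: [0.0, 0.2, -2.2]
opening: 0.101
grasp_force: 59.6
```

Request:
send_rows:
  dr:
    - [0,0,1.6]
    - [0,0,3.2]
    - [0,0,4.8]
    - [0,0,6.4]
    - [0,0,6.4]
    - [0,0,6.4]
    - [0,0,6.4]
    - [0,0,6.4]
  xyz:
    - [0,0,0]
    - [0,0,0]
    - [0,0,0]
    - [0,0,0]
    - [0,0,0]
    - [0,0,0]
    - [0,0,0]
    - [0,0,0]
  jaw: [0,0,0,0,0,0,0,0]

```text
time_s: 6.2
eef_pos: [0.6062, 0.1369, 0.2003]
eef_rot: [-0.0, 0.76, 0.649, -0.0]
wrist_force: [-0.3, 0.2, -1.6]
opening: 0.101
grasp_force: 59.6
```

Run:
```python
from h import *
a=snap('scene','s2.png');b=snap('top','t2.png')
f=lambda im,x,y,w,h:cv2.resize(im[y:y+h,x:x+w],(400,400),interpolation=cv2.INTER_CUBIC)
cv2.imwrite('pics/c2.png',np.hstack([f(a,255,130,80,80),f(b,230,130,80,80)])[:,:,::-1])
o,p,r=st();print(p,o['q'])
print('pin tip & origin px',w2p('scene',[p-[0,0,.073],p-[0,0,.033]]),'hole',w2p('scene',[.607,.137,.095]))
mv((.607,.137,.15),np.radians(-9))
```

```text
[0.60618206 0.13689121 0.20033257] [ 3.13912157e-02  3.27828548e-01  1.53078841e+00 -6.61734028e-06
  1.28291194e+00  1.88955697e-01]
pin tip & origin px [[292.06542127 176.02111921]
 [291.57980351 163.51738755]] hole [[292.56102731 185.54992057]]
xyz [0.02 0.08 5.03] dr [array([ 0., -0., -0.]), array([-0., -0., 30.])]
```

View pics/c2.png

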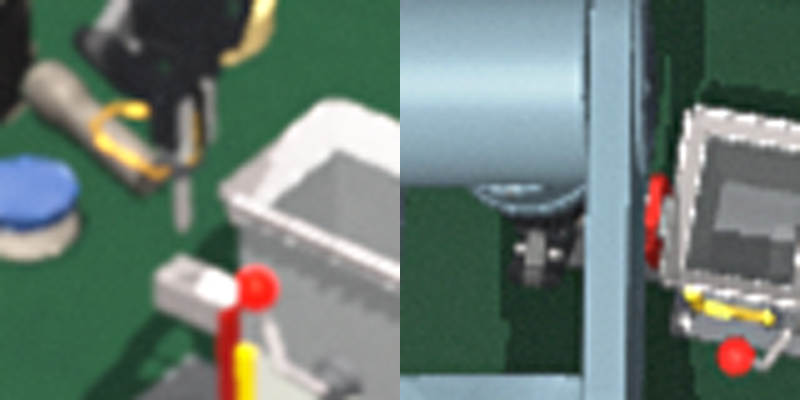

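Pin tip at scene pixel (291.6,175.6) is directly over the hole at about (292.7,185.8), and the loop points out along the bar. I'll insert it slowly.

Request:
send_rows:
  dr:
    - [0,0,0]
    - [0,0,0]
    - [0,0,0]
    - [0,0,0]
    - [0,0,0]
    - [0,0,0]
    - [0,0,0]
    - [0,0,0]
  xyz:
    - [0,0,1]
    - [0,0,2]
    - [0,0,2.6]
    - [0,0,3.1]
    - [0,0,3.5]
    - [0,0,3.9]
    - [0,0,4.3]
    - [0,0,4.3]
  jaw: [0,0,0,0,0,0,0,0]

```text
time_s: 7.3
eef_pos: [0.6067, 0.1369, 0.1573]
eef_rot: [0.0, 0.761, 0.649, 0.001]
wrist_force: [3.4, 0.3, -4.1]
opening: 0.103
grasp_force: 59.3
```

The tip is in the hole with only a light side force, so I'll push it home.

Request:
send_rows:
  dr:
    - [0,0,0]
    - [0,0,0]
    - [0,0,0]
    - [0,0,0]
    - [0,0,0]
    - [0,0,0]
    - [0,0,0]
    - [0,0,0]
  xyz:
    - [0,0.08,0.5]
    - [0,0.08,1]
    - [0,0.08,1.5]
    - [0,0.08,2]
    - [0,0.08,2.4]
    - [0,0.08,2.7]
    - [0,0.08,3]
    - [0,0.08,3]
  jaw: [0,0,0,0,0,0,0,0]

```text
time_s: 8.3
eef_pos: [0.6071, 0.1368, 0.1283]
eef_rot: [0.0, 0.761, 0.649, 0.0]
wrist_force: [-0.5, 1.1, 4.5]
opening: 0.099
grasp_force: 60.6
```

Request:
send_rows:
  dr:
    - [0,0,0]
    - [0,0,0]
    - [0,0,0]
    - [0,0,0]
    - [0,0,0]
    - [0,0,0]
    - [0,0,0]
    - [0,0,0]
  xyz:
    - [0,0,0.3]
    - [0,0,0.3]
    - [0,0,0.1]
    - [0,0,0]
    - [0,0,0]
    - [0,0,0]
    - [0,0,0]
    - [0,0,0]
  jaw: [0,0,0,0,35,35,35,35]

```text
time_s: 9.3
eef_pos: [0.6068, 0.1367, 0.127]
eef_rot: [-0.0, 0.761, 0.649, -0.0]
wrist_force: [-0.1, 0.5, -0.9]
opening: 0.348
grasp_force: 0.0
```

Request:
send_rows:
  dr:
    - [0,0,0]
    - [0,0,0]
    - [0,0,0]
    - [0,0,0]
    - [0,0,0]
    - [0,0,0]
    - [0,0,0]
    - [0,0,0]
  xyz:
    - [0,0,-2]
    - [0,0,-4]
    - [0,0,-7]
    - [0,0,-7]
    - [0,0,-7]
    - [0,0,-7]
    - [0,0,-7]
    - [0,0,-7]
  jaw: [40,40,40,0,0,0,0,0]

```text
time_s: 10.3
eef_pos: [0.6067, 0.1367, 0.1967]
eef_rot: [-0.0, 0.761, 0.649, -0.0]
wrist_force: [0.1, -0.1, 0.1]
opening: 0.0
grasp_force: 0.0
```

Run:
```python
from h import *
a=snap('scene','s3.png')
cv2.imwrite('pics/c3.png',cv2.resize(a[130:210,255:335],(480,480),interpolation=cv2.INTER_CUBIC)[:,:,::-1])
o,p,r=st();print(p,o['opening'])
mv((.607+.05*.156,.137+.05*.988,.15),np.radians(-9))
print(w2p('scene',[.607+.05*.156,.137+.05*.988,.107]))
```

```text
[0.60677858 0.13673824 0.19680564] -0.0025086647786814052
xyz [5.03 0.01 4.68] dr [array([-0.01,  0.  , -0.01]), array([0.000e+00, 1.000e-02, 2.999e+01])]
[[277.74426272 174.97904586]]
```

View pics/c3.png

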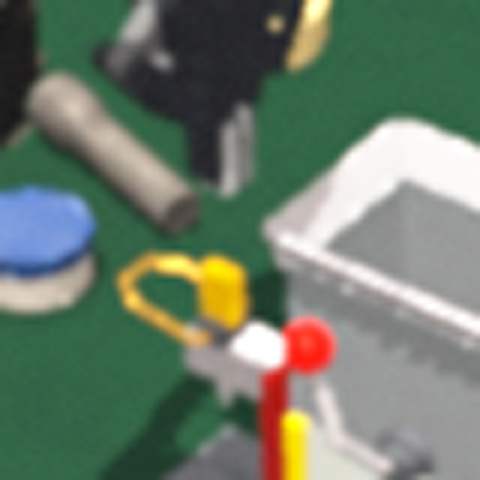

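The pin is seated, with its loop open outward and the loop end at about (277,177). I'll move 5 cm out along the bar and press the loop end down.

Request:
send_rows:
  dr:
    - [0,0,0]
    - [0,0,0]
    - [0,0,0]
    - [0,0,0]
    - [0,0,0]
    - [0,0,0]
    - [0,0,0]
    - [0,0,0]
  xyz:
    - [2.5,0,0]
    - [5,0,0]
    - [5,0,3]
    - [5,0,6]
    - [5,0,7.5]
    - [5,0,9]
    - [5,0,10]
    - [5,0,11]
  jaw: [0,0,0,0,0,0,0,0]

```text
time_s: 11.35
eef_pos: [0.6153, 0.1861, 0.0874]
eef_rot: [0.0, 0.761, 0.649, 0.0]
wrist_force: [-1.1, 0.6, -0.5]
opening: 0.001
grasp_force: 0.0
```

Request:
send_rows:
  dr:
    - [0,0,0]
    - [0,0,0]
    - [0,0,0]
    - [0,0,0]
    - [0,0,0]
    - [0,0,0]
    - [0,0,0]
    - [0,0,0]
  xyz:
    - [0,0,0]
    - [0,0,0]
    - [1.5,0,-1]
    - [1.5,0,-5]
    - [1.5,0,-9]
    - [1.5,0,-11]
    - [1.5,0,-11]
    - [1.5,0,-11]
  jaw: [0,0,0,0,0,0,0,0]

```text
time_s: 12.35
eef_pos: [0.6162, 0.201, 0.1956]
eef_rot: [-0.001, 0.761, 0.649, -0.001]
wrist_force: [-0.9, 0.2, 0.1]
opening: -0.001
grasp_force: 0.0
```

Run:
```python
from h import *
a=snap('scene','s4.png')
cv2.imwrite('pics/c4.png',cv2.resize(a[130:210,255:335],(480,480),interpolation=cv2.INTER_CUBIC)[:,:,::-1])
o,p,r=st();print(p,o['opening'])
C=np.array([.588,.0105,0]); yw=np.radians(-9);X=np.array([np.cos(yw),np.sin(yw),0]);Y=np.array([-X[1],X[0],0])
mv(C-.077*X-.007*Y+[0,0,.30],yw);mv(C-.077*X-.007*Y+[0,0,.193],yw)
```

```text
[0.61604568 0.20088044 0.19513715] -0.0037887213465233097
xyz [-19.96  -7.51 -10.44] dr [array([-0.03,  0.01, -0.01]), array([1.000e-02, 5.000e-02, 2.999e+01])]
xyz [-19.95  -7.47   0.26] dr [array([-0.03,  0.01, -0.01]), array([1.000e-02, 5.000e-02, 2.999e+01])]
```

View pics/c4.png

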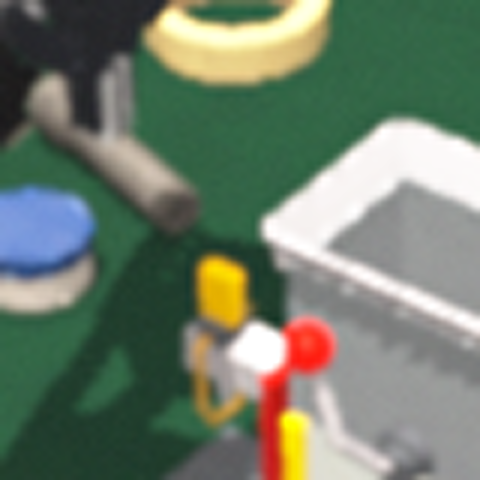

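The loop is shut, hanging round the bar. Next I'll throw the lever fully to yellow: down beside the knob on its -y side, then push +y.

Request:
send_rows:
  dr:
    - [0,0,0]
    - [0,0,0]
    - [0,0,0]
    - [0,0,0]
    - [0,0,0]
    - [0,0,0]
    - [0,0,0]
    - [0,0,0]
  xyz:
    - [0,0,-6]
    - [0,0,-10.5]
    - [-5,-2,-10.5]
    - [-10,-4,-10.5]
    - [-15,-6,-10.5]
    - [-20,-7.5,-10.5]
    - [-20,-7.5,-10.5]
    - [-20,-7.5,-10.5]
  jaw: [0,0,0,0,0,0,0,0]

```text
time_s: 13.4
eef_pos: [0.5115, 0.0154, 0.3013]
eef_rot: [-0.001, 0.761, 0.649, -0.0]
wrist_force: [0.1, 0.2, 0.2]
opening: -0.002
grasp_force: 0.0
```

Request:
send_rows:
  dr:
    - [0,0,0]
    - [0,0,0]
    - [0,0,0]
    - [0,0,0]
    - [0,0,0]
    - [0,0,0]
    - [0,0,0]
    - [0,0,0]
  xyz:
    - [0,0,4]
    - [0,0,8]
    - [0,0,11.5]
    - [0,0,11.5]
    - [0.7,0,11.5]
    - [1.2,0,11.5]
    - [1.7,0,11.5]
    - [2.0,0,11.5]
  jaw: [0,0,0,0,0,0,0,0]

```text
time_s: 14.4
eef_pos: [0.5152, 0.0354, 0.188]
eef_rot: [0.001, 0.761, 0.649, 0.0]
wrist_force: [0.5, 0.3, -0.2]
opening: 0.0
grasp_force: 0.3
```

Run:
```python
from h import *
a=snap('scene','s5.png')
cv2.imwrite('pics/c5.png',cv2.resize(a[130:210,255:355],(600,480),interpolation=cv2.INTER_CUBIC)[:,:,::-1])
o,p,r=st();print(p,o['wrist_force'])
C=np.array([.588,.0105,0]); yw=np.radians(-9);X=np.array([np.cos(yw),np.sin(yw),0]);Y=np.array([-X[1],X[0],0])
print('tool in sorter',(p-C)@X,(p-C)@Y)
print([w2p('scene',C-.077*X+.07*np.sin(a)*Y+[0,0,.12+.07*np.cos(a)]) for a in(.35,.5)])
```

```text
[0.51508373 0.03557772 0.18781023] [-0.23912702  0.0789698  -0.28841783]
tool in sorter -0.07594156750732091 0.013362354489036303
[array([[305.97669857, 188.55723641]]), array([[302.7228838 , 188.43456327]])]
```

View pics/c5.png

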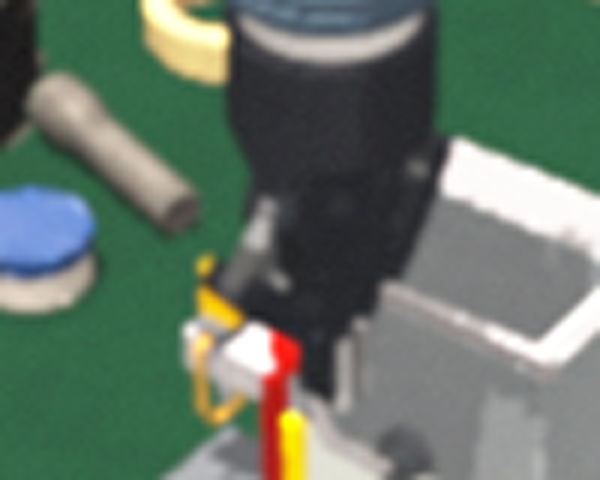

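Request:
send_rows:
  dr:
    - [0,0,0]
    - [0,0,0]
    - [0,0,0]
    - [0,0,0]
    - [0,0,0]
    - [0,0,0]
    - [0,0,0]
    - [0,0,0]
  xyz:
    - [0.1,0,0]
    - [0.2,0,0]
    - [0.3,0,0]
    - [0.4,0,0]
    - [0.5,0,0]
    - [0.5,0,0]
    - [0.5,0,0]
    - [0.5,0,0]
  jaw: [0,0,0,0,0,0,0,0]

```text
time_s: 15.45
eef_pos: [0.5153, 0.0377, 0.1873]
eef_rot: [0.001, 0.761, 0.649, -0.002]
wrist_force: [-2.6, -9.9, 0.4]
opening: 0.001
grasp_force: 5.4
```

The lever is at its yellow stop, with 10 N reaction. I'll back off, rise, and work out the move for the first bush.

Request:
send_rows:
  dr:
    - [0,0,0]
    - [0,0,0]
    - [0,0,0]
    - [0,0,0]
    - [0,0,0]
    - [0,0,0]
    - [0,0,0]
    - [0,0,0]
  xyz:
    - [-1.5,0,0]
    - [-1.5,0,-5]
    - [-1.5,0,-9]
    - [-1.5,0,-9]
    - [-1.5,5,-9]
    - [-1.5,5,-9]
    - [-1.5,5,-9]
    - [-1.5,5,-9]
  jaw: [0,0,0,0,75,75,75,75]

```text
time_s: 16.45
eef_pos: [0.5618, 0.0175, 0.277]
eef_rot: [-0.0, 0.761, 0.649, -0.0]
wrist_force: [-0.5, 0.6, 0.1]
opening: 0.751
grasp_force: 0.0
```

Run:
```python
from h import *
b=snap('top','t6.png'); parts(b); a=snap('scene','s6.png')
d=np.clip(a[170:205,290:330].astype(int),0,255); m=(d[:,:,0]>180)&(d[:,:,1]<70)&(d[:,:,2]<70)
print('red',[ (r+170,np.where(m[r])[0].min()+290,np.where(m[r])[0].max()+290) for r in range(35) if m[r].any()])
mv((.454,.102,.02)); print(w2p('scene',[.454,.102,.018]),st()[1])
cv2.imwrite('pics/c6.png',np.vstack([a[130:330,190:510],b[90:290,190:510]])[:,:,::-1])
```

```text
[496.5 126.5] (np.int32(22), np.int32(22), np.int32(78)) [169.  159.5 152. ] [ 0.7665 -0.5457  0.016 ]
[213. 140.] (np.int32(21), np.int32(21), np.int32(353)) [ 95. 118. 169.] [0.7067 0.31   0.016 ]
[351. 139.] (np.int32(17), np.int32(19), np.int32(202)) [208.  197.5 182.5] [ 0.7187 -0.1054  0.016 ]
[380.5 177.5] (np.int32(14), np.int32(16), np.int32(127)) [235. 233. 160.] [ 0.6037 -0.1957  0.016 ]
[424.5 178. ] (np.int32(16), np.int32(15), np.int32(189)) [255. 255. 255.] [ 0.605 -0.328  0.016]
[361.  197.5] (np.int32(13), np.int32(14), np.int32(111)) [ 68. 208. 195.] [ 0.5424 -0.1381  0.016 ]
[418.5 217.5] (np.int32(16), np.int32(16), np.int32(196)) [255. 255. 255.] [ 0.4861 -0.3105  0.016 ]
[362.5 229.5] (np.int32(14), np.int32(14), np.int32(121)) [248. 239. 166.] [ 0.447  -0.1439  0.016 ]
red [(184, np.int64(301), np.int64(303)), (185, np.int64(301), np.int64(304)), (186, np.int64(301), np.int64(305)), (187, np.int64(300), np.int64(305)), (188, np.int64(300), np.int64(305)), (189, np.int64(300), np.int64(305)), (190, np.int64(301), np.int64(304)), (191, np.int64(301), np.int64(303)), (192, np.int64(301), np.int64(302)), (193, np.int64(299), np.int64(301)), (194, np.int64(299), np.int64(301)), (199, np.int64(301), np.int64(301))]
xyz [  6.65 -12.01  25.75] dr []
[[275.20748518 247.95022091]] [0.5620803  0.01740666 0.27753437]
```

View pics/c6.png

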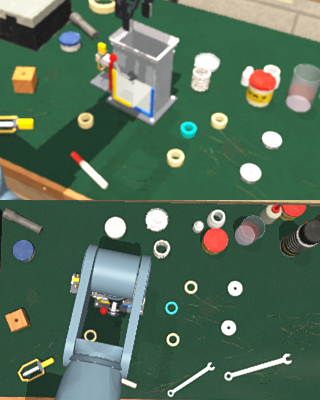

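The knob is at (302.7,188), which matches full throw. Bush 1 is at scene (275,250). Going for it.

Request:
send_rows:
  dr:
    - [0,0,0]
    - [0,0,0]
    - [0,0,0]
    - [0,0,0]
    - [0,0,0]
    - [0,0,0]
    - [0,0,0]
    - [0,0,0]
  xyz:
    - [2.5,-4,0]
    - [5,-8,0]
    - [6.6,-12,2]
    - [6.6,-12,7]
    - [6.6,-12,12]
    - [6.6,-12,17]
    - [6.6,-12,20]
    - [6.6,-12,20]
  jaw: [75,75,75,75,75,75,75,75]

```text
time_s: 17.55
eef_pos: [0.4523, 0.1014, 0.0756]
eef_rot: [-0.002, 0.761, 0.649, -0.002]
wrist_force: [-0.5, 0.4, 0.4]
opening: 0.753
grasp_force: 0.0
```

Request:
send_rows:
  dr:
    - [0,0,0]
    - [0,0,0]
    - [0,0,0]
    - [0,0,0]
    - [0,0,0]
    - [0,0,0]
    - [0,0,0]
    - [0,0,0]
  xyz:
    - [0,0,2]
    - [0,0,4]
    - [0,0,5.6]
    - [0,0,5.6]
    - [0,0,5.6]
    - [0,0,5.6]
    - [0,0,5.6]
    - [0,0,5.6]
  jaw: [75,75,75,75,40,20,20,20]

```text
time_s: 18.55
eef_pos: [0.4553, 0.1013, 0.0226]
eef_rot: [0.001, 0.761, 0.649, 0.001]
wrist_force: [-2.4, 0.1, 6.5]
opening: 0.407
grasp_force: 59.0
```

Request:
send_rows:
  dr:
    - [0,0,0]
    - [0,0,0]
    - [0,0,0]
    - [0,0,0]
    - [0,0,0]
    - [0,0,0]
    - [0,0,0]
    - [0,0,0]
  xyz:
    - [0,0,0]
    - [0,0,0]
    - [0,0,-3]
    - [0,0,-8]
    - [0,0,-13]
    - [0,0,-18]
    - [0,0,-23]
    - [0,0,-26]
  jaw: [20,20,20,20,20,20,20,20]

```text
time_s: 19.55
eef_pos: [0.4552, 0.1014, 0.2849]
eef_rot: [0.002, 0.761, 0.649, 0.002]
wrist_force: [-0.1, 0.6, -1.4]
opening: 0.406
grasp_force: 60.1
```

Run:
```python
from h import *
o,p,r=st();print(p,o['opening'],o['wrist_force']); mv((.588,.0105,.236))
```

```text
[0.45516762 0.10135759 0.2849033 ] 0.4056773313143609 [-0.06537926  0.56732396 -1.3963201 ]
xyz [-6.89 14.52  4.95] dr []
```

Request:
send_rows:
  dr:
    - [0,0,0]
    - [0,0,0]
    - [0,0,0]
    - [0,0,0]
    - [0,0,0]
    - [0,0,0]
    - [0,0,0]
    - [0,0,0]
  xyz:
    - [-2.5,5,0]
    - [-5,10,0]
    - [-6.9,14.5,0]
    - [-6.9,14.5,2]
    - [-6.9,14.5,4]
    - [-6.9,14.5,5]
    - [-6.9,14.5,5]
    - [-6.9,14.5,5]
  jaw: [20,20,20,20,20,20,20,20]

```text
time_s: 20.55
eef_pos: [0.5873, 0.0104, 0.2325]
eef_rot: [0.001, 0.761, 0.649, 0.001]
wrist_force: [-0.1, 0.6, -0.9]
opening: 0.405
grasp_force: 60.4
```

Request:
send_rows:
  dr:
    - [0,0,0]
    - [0,0,0]
    - [0,0,0]
    - [0,0,0]
    - [0,0,0]
    - [0,0,0]
    - [0,0,0]
    - [0,0,0]
  xyz:
    - [0,0,0]
    - [0,0,0]
    - [0,0,0]
    - [0,0,0]
    - [0,0,0]
    - [0,0,-3]
    - [0,0,-5]
    - [0,0,-5]
  jaw: [20,20,75,75,75,75,75,75]

```text
time_s: 21.55
eef_pos: [0.5878, 0.0102, 0.2832]
eef_rot: [0.002, 0.761, 0.649, 0.001]
wrist_force: [0.7, 0.2, 0.3]
opening: 0.746
grasp_force: 0.0
```

Run:
```python
from h import *
b=snap('top','t7.png'); parts(b); a=snap('scene','s7.png')
cv2.imwrite('pics/c7.png',cv2.resize(a[130:260,270:400],(520,520),interpolation=cv2.INTER_CUBIC)[:,:,::-1])
mv((.447,-.144,.024)); mv((.605,-.196,.024))
```

```text
[213. 140.] (np.int32(21), np.int32(21), np.int32(351)) [ 96. 118. 170.] [0.7067 0.31   0.016 ]
[380.5 176.5] (np.int32(14), np.int32(14), np.int32(121)) [252. 244. 169.] [ 0.6068 -0.1957  0.016 ]
[424.5 178. ] (np.int32(16), np.int32(15), np.int32(189)) [255. 255. 255.] [ 0.605 -0.328  0.016]
[361.  197.5] (np.int32(13), np.int32(14), np.int32(109)) [ 65. 203. 193.] [ 0.5424 -0.1381  0.016 ]
[418.5 217.5] (np.int32(16), np.int32(16), np.int32(196)) [255. 255. 255.] [ 0.4861 -0.3105  0.016 ]
[362.5 229.5] (np.int32(14), np.int32(14), np.int32(121)) [247. 236. 162.] [ 0.447  -0.1439  0.016 ]
xyz [-17.44 -11.34  25.67] dr []
xyz [-20.09   5.08  25.66] dr []
```

View pics/c7.png

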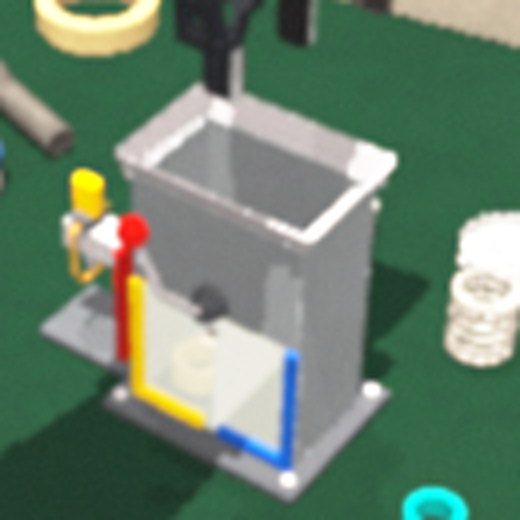

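The bush is in the left bay, seen in the window at crop (200,365). Next is bush 2 at (.447,-.144).

Request:
send_rows:
  dr:
    - [0,0,0]
    - [0,0,0]
    - [0,0,0]
    - [0,0,0]
    - [0,0,0]
    - [0,0,0]
    - [0,0,0]
    - [0,0,0]
  xyz:
    - [-4.5,-3,0]
    - [-9,-6,0]
    - [-13.5,-9,0]
    - [-17.4,-11.3,3]
    - [-17.4,-11.3,8]
    - [-17.4,-11.3,14]
    - [-17.4,-11.3,19]
    - [-17.4,-11.3,20]
  jaw: [75,75,75,75,75,75,75,75]

```text
time_s: 22.65
eef_pos: [0.4444, -0.1417, 0.0773]
eef_rot: [-0.004, 0.761, 0.649, -0.001]
wrist_force: [-1.0, -0.6, 1.2]
opening: 0.752
grasp_force: 0.0
```

Request:
send_rows:
  dr:
    - [0,0,0]
    - [0,0,0]
    - [0,0,0]
    - [0,0,0]
    - [0,0,0]
    - [0,0,0]
    - [0,0,0]
    - [0,0,0]
  xyz:
    - [0,0,2]
    - [0,0,4]
    - [0,0,5.6]
    - [0,0,5.6]
    - [0,0,5.6]
    - [0,0,5.6]
    - [0,0,5.6]
    - [0,0,5.6]
  jaw: [75,75,75,75,40,20,20,20]

```text
time_s: 23.65
eef_pos: [0.4486, -0.1441, 0.0267]
eef_rot: [0.001, 0.761, 0.649, 0.0]
wrist_force: [-1.2, 1.1, 6.8]
opening: 0.399
grasp_force: 59.1
```

Request:
send_rows:
  dr:
    - [0,0,0]
    - [0,0,0]
    - [0,0,0]
    - [0,0,0]
    - [0,0,0]
    - [0,0,0]
    - [0,0,0]
    - [0,0,0]
  xyz:
    - [0,0,0]
    - [0,0,0]
    - [0,0,-3]
    - [0,0,-8]
    - [0,0,-13]
    - [0,0,-18]
    - [0,0,-23]
    - [0,0,-26]
  jaw: [20,20,20,20,20,20,20,20]

```text
time_s: 24.65
eef_pos: [0.4484, -0.144, 0.289]
eef_rot: [0.002, 0.761, 0.649, 0.001]
wrist_force: [0.1, 1.1, -1.3]
opening: 0.402
grasp_force: 60.0
```

Run:
```python
from h import *
o,p,r=st();print(p,o['opening'],o['wrist_force']); mv((.588,.0105,.234))
```

```text
[ 0.44843871 -0.14400253  0.28897907] 0.402438678755658 [ 0.07688069  1.07394554 -1.29466014]
xyz [17.46 11.33  5.51] dr []
```

Request:
send_rows:
  dr:
    - [0,0,0]
    - [0,0,0]
    - [0,0,0]
    - [0,0,0]
    - [0,0,0]
    - [0,0,0]
    - [0,0,0]
    - [0,0,0]
  xyz:
    - [5,3,0]
    - [9.5,6,0]
    - [14,9,0]
    - [17.5,11.3,0]
    - [17.5,11.3,2]
    - [17.5,11.3,4]
    - [17.5,11.3,5.3]
    - [17.5,11.3,5.3]
  jaw: [20,20,20,20,20,20,20,20]

```text
time_s: 25.65
eef_pos: [0.5863, 0.0114, 0.2315]
eef_rot: [-0.001, 0.761, 0.649, -0.001]
wrist_force: [0.3, 0.1, -0.7]
opening: 0.4
grasp_force: 60.2
```

Request:
send_rows:
  dr:
    - [0,0,0]
    - [0,0,0]
    - [0,0,0]
    - [0,0,0]
    - [0,0,0]
    - [0,0,0]
    - [0,0,0]
    - [0,0,0]
  xyz:
    - [0,0,0]
    - [0,0,0]
    - [0,0,0]
    - [0,0,0]
    - [0,0,0]
    - [0,0,-3]
    - [0,0,-5]
    - [0,0,-5]
  jaw: [20,20,75,75,75,75,75,75]

```text
time_s: 26.65
eef_pos: [0.588, 0.0112, 0.2842]
eef_rot: [0.002, 0.761, 0.649, 0.001]
wrist_force: [-0.6, 0.6, 0.2]
opening: 0.75
grasp_force: 0.0
```

Run:
```python
from h import *
b=snap('top','t8.png'); parts(b); a=snap('scene','s8.png')
mv((.606,-.196,.024))
```

```text
[213. 140.] (np.int32(21), np.int32(21), np.int32(348)) [ 96. 119. 170.] [0.7067 0.31   0.016 ]
[380.5 177.5] (np.int32(14), np.int32(16), np.int32(126)) [238. 235. 160.] [ 0.6037 -0.1957  0.016 ]
[424.5 178. ] (np.int32(16), np.int32(15), np.int32(190)) [255. 255. 255.] [ 0.605 -0.328  0.016]
[361.  197.5] (np.int32(13), np.int32(14), np.int32(108)) [ 64.  203.5 191.5] [ 0.5424 -0.1381  0.016 ]
[418.5 217.5] (np.int32(16), np.int32(16), np.int32(195)) [255. 255. 255.] [ 0.4861 -0.3105  0.016 ]
xyz [-20.18   5.19  25.76] dr []
```

Request:
send_rows:
  dr:
    - [0,0,0]
    - [0,0,0]
    - [0,0,0]
    - [0,0,0]
    - [0,0,0]
    - [0,0,0]
    - [0,0,0]
    - [0,0,0]
  xyz:
    - [-5,1.3,0]
    - [-10,2.6,0]
    - [-15,3.9,0]
    - [-20.2,5.2,1]
    - [-20.2,5.2,7]
    - [-20.2,5.2,13]
    - [-20.2,5.2,18]
    - [-20.2,5.2,20]
  jaw: [75,75,75,75,75,75,75,75]

```text
time_s: 27.75
eef_pos: [0.6035, -0.1948, 0.0772]
eef_rot: [-0.004, 0.761, 0.649, -0.001]
wrist_force: [-0.3, 0.1, -1.0]
opening: 0.75
grasp_force: 0.0
```

Request:
send_rows:
  dr:
    - [0,0,0]
    - [0,0,0]
    - [0,0,0]
    - [0,0,0]
    - [0,0,0]
    - [0,0,0]
    - [0,0,0]
    - [0,0,0]
  xyz:
    - [0,0,2]
    - [0,0,4]
    - [0,0,5.6]
    - [0,0,5.6]
    - [0,0,5.6]
    - [0,0,5.6]
    - [0,0,5.6]
    - [0,0,5.6]
  jaw: [75,75,75,75,40,20,20,20]

```text
time_s: 28.75
eef_pos: [0.6075, -0.1968, 0.0279]
eef_rot: [0.001, 0.761, 0.649, 0.0]
wrist_force: [-1.2, 0.4, 6.4]
opening: 0.396
grasp_force: 59.9
```

Request:
send_rows:
  dr:
    - [0,0,0]
    - [0,0,0]
    - [0,0,0]
    - [0,0,0]
    - [0,0,0]
    - [0,0,0]
    - [0,0,0]
    - [0,0,0]
  xyz:
    - [0,0,0]
    - [0,0,0]
    - [0,0,-3]
    - [0,0,-8]
    - [0,0,-13]
    - [0,0,-18]
    - [0,0,-23]
    - [0,0,-26]
  jaw: [20,20,20,20,20,20,20,20]

```text
time_s: 29.75
eef_pos: [0.6071, -0.1966, 0.2898]
eef_rot: [0.002, 0.761, 0.649, 0.001]
wrist_force: [0.6, -1.3, -2.5]
opening: 0.402
grasp_force: 59.9
```

Run:
```python
from h import *
o,p,r=st();print(p,o['opening'],o['wrist_force']); mv((.588,.0105,.234))
a=snap('scene','s9.png')
cv2.imwrite('pics/c9.png',cv2.resize(a[130:260,270:400],(520,520),interpolation=cv2.INTER_CUBIC)[:,:,::-1])
```

```text
[ 0.6071494  -0.19661542  0.28981927] 0.40167403282999653 [ 0.58467249 -1.28837248 -2.45533298]
xyz [20.16 -5.17  5.53] dr []
```

View pics/c9.png

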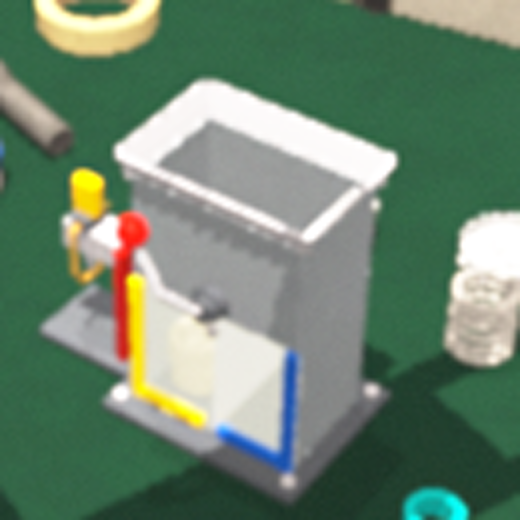

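Two bushes are stacked in the left bay at crop (190,355). Dropping the third.

Request:
send_rows:
  dr:
    - [0,0,0]
    - [0,0,0]
    - [0,0,0]
    - [0,0,0]
    - [0,0,0]
    - [0,0,0]
    - [0,0,0]
    - [0,0,0]
  xyz:
    - [5,-1.3,0]
    - [10,-2.6,0]
    - [15,-3.9,0]
    - [20.2,-5.2,0]
    - [20.2,-5.2,2]
    - [20.2,-5.2,4]
    - [20.2,-5.2,5.3]
    - [20.2,-5.2,5.3]
  jaw: [20,20,20,20,20,20,20,20]

```text
time_s: 30.8
eef_pos: [0.5861, 0.0113, 0.2318]
eef_rot: [-0.001, 0.761, 0.649, -0.001]
wrist_force: [-0.1, 0.7, -0.4]
opening: 0.399
grasp_force: 59.9
```

Request:
send_rows:
  dr:
    - [0,0,0]
    - [0,0,0]
    - [0,0,0]
    - [0,0,0]
    - [0,0,0]
    - [0,0,0]
    - [0,0,0]
    - [0,0,0]
  xyz:
    - [0,0,0]
    - [0,0,0]
    - [0,0,0]
    - [0,0,0]
    - [0,0,0]
    - [0,0,-4]
    - [0,0,-7]
    - [0,0,-7]
  jaw: [20,20,75,75,75,75,75,75]

```text
time_s: 31.8
eef_pos: [0.5885, 0.0111, 0.3065]
eef_rot: [0.002, 0.761, 0.649, 0.002]
wrist_force: [-0.1, -0.3, 0.1]
opening: 0.75
grasp_force: 0.0
```

Run:
```python
from h import *
b=snap('top','t10.png'); parts(b); a=snap('scene','s10.png')
C=np.array([.588,.0105,0]); yw=np.radians(-9);X=np.array([np.cos(yw),np.sin(yw),0]);Y=np.array([-X[1],X[0],0])
mv(C-.076*X+.062*Y+[0,0,.187],yw)
cv2.imwrite('pics/c10.png',cv2.resize(a[130:260,270:400],(520,520),interpolation=cv2.INTER_CUBIC)[:,:,::-1])
```

```text
[213. 140.] (np.int32(21), np.int32(21), np.int32(356)) [ 96. 119. 170.] [0.7067 0.31   0.016 ]
[424.5 178. ] (np.int32(16), np.int32(15), np.int32(190)) [255. 255. 255.] [ 0.605 -0.328  0.016]
[361.  197.5] (np.int32(13), np.int32(14), np.int32(107)) [ 66. 205. 193.] [ 0.5424 -0.1381  0.016 ]
[418.5 217.5] (np.int32(16), np.int32(16), np.int32(196)) [255. 255. 255.] [ 0.4861 -0.3105  0.016 ]
xyz [ 6.12 -7.47 11.59] dr [array([-0.  ,  0.  , -0.01]), array([ 0.  ,  0.  , 29.99])]
```

View pics/c10.png

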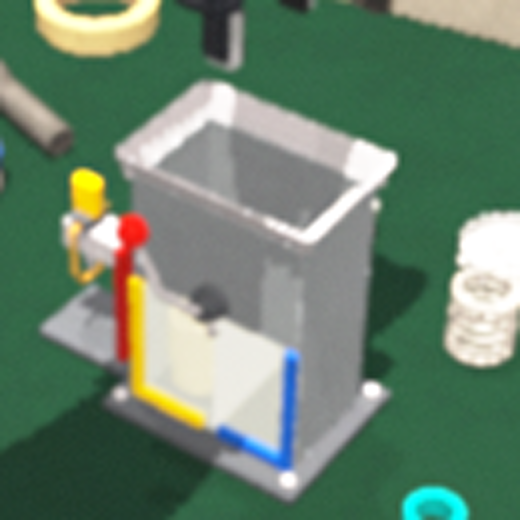

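All three bushes are in the left bay. Next I'll throw the lever to blue from its +y side.

Request:
send_rows:
  dr:
    - [0,0,0]
    - [0,0,0]
    - [0,0,0]
    - [0,0,0]
    - [0,0,0]
    - [0,0,0]
    - [0,0,0]
    - [0,0,0]
  xyz:
    - [2,-3,0]
    - [5,-6,0]
    - [6.1,-7.5,0]
    - [6.1,-7.5,0]
    - [6.1,-7.5,4]
    - [6.1,-7.5,8]
    - [6.1,-7.5,11.6]
    - [6.1,-7.5,11.6]
  jaw: [0,0,0,0,0,0,0,0]

```text
time_s: 32.9
eef_pos: [0.5208, 0.0825, 0.184]
eef_rot: [-0.002, 0.761, 0.649, -0.003]
wrist_force: [0.8, 0.0, -0.2]
opening: -0.004
grasp_force: 0.0
```

Request:
send_rows:
  dr:
    - [0,0,0]
    - [0,0,0]
    - [0,0,0]
    - [0,0,0]
    - [0,0,0]
    - [0,0,0]
    - [0,0,0]
    - [0,0,0]
  xyz:
    - [-1,0,0]
    - [-2.2,0,0]
    - [-3.4,0,0]
    - [-4.6,0,0]
    - [-5.8,0,0]
    - [-6.6,0,0]
    - [-7.2,0,0]
    - [-7.5,0,0]
  jaw: [0,0,0,0,0,0,0,0]

```text
time_s: 33.9
eef_pos: [0.5107, 0.0114, 0.1869]
eef_rot: [-0.002, 0.761, 0.649, 0.002]
wrist_force: [3.4, 17.6, -0.6]
opening: -0.0
grasp_force: 8.9
```

Request:
send_rows:
  dr:
    - [0,0,0]
    - [0,0,0]
    - [0,0,0]
    - [0,0,0]
    - [0,0,0]
    - [0,0,0]
    - [0,0,0]
    - [0,0,0]
  xyz:
    - [-0.1,0,0]
    - [-0.2,0,0]
    - [-0.3,0,0]
    - [-0.4,0,0]
    - [-0.5,0,0]
    - [-0.5,0,0]
    - [-0.5,0,0]
    - [-0.5,0,0]
  jaw: [0,0,0,0,0,0,0,0]

```text
time_s: 34.9
eef_pos: [0.5106, 0.011, 0.1871]
eef_rot: [-0.004, 0.76, 0.65, 0.005]
wrist_force: [6.6, 28.0, -1.4]
opening: 0.002
grasp_force: 14.7
```

The lever is firmly at the blue stop. Backing off, then to the pistons.

Request:
send_rows:
  dr:
    - [0,0,0]
    - [0,0,0]
    - [0,0,0]
    - [0,0,0]
    - [0,0,0]
    - [0,0,0]
    - [0,0,0]
    - [0,0,0]
  xyz:
    - [2,0,0]
    - [2,0,-4]
    - [2,0,-9]
    - [2,0,-11]
    - [0,3,-11]
    - [-3,5,-11]
    - [-6,7,-11]
    - [-8,7,-11]
  jaw: [0,0,0,0,75,75,75,75]

```text
time_s: 35.9
eef_pos: [0.5666, -0.0872, 0.2968]
eef_rot: [-0.0, 0.761, 0.649, -0.0]
wrist_force: [-0.7, 0.4, -0.4]
opening: 0.752
grasp_force: 0.0
```

Run:
```python
from h import *
b=snap('top','t11.png'); parts(b); a=snap('scene','s11.png')
d=a[170:215,290:345].astype(int); m=(d[:,:,0]>180)&(d[:,:,1]<70)&(d[:,:,2]<70)
ys,xs=np.where(m);print('red',np.c_[xs,ys].mean(0)+[290,170],len(xs))
C=np.array([.588,.0125,0]); yw=np.radians(-9);X=np.array([np.cos(yw),np.sin(yw),0]);Y=np.array([-X[1],X[0],0])
print(w2p('scene',C-.077*X-.07*np.sin(.5)*Y+[0,0,.1814]),st()[1])
mv((.605,-.328,.022),np.radians(-9));mv((.486,-.3105,.022))
```

```text
[496.5 126.5] (np.int32(22), np.int32(22), np.int32(78)) [168.  160.5 152. ] [ 0.7665 -0.5457  0.016 ]
[213. 140.] (np.int32(21), np.int32(21), np.int32(354)) [ 96. 118. 169.] [0.7067 0.31   0.016 ]
[424.5 178. ] (np.int32(16), np.int32(15), np.int32(189)) [255. 255. 255.] [ 0.605 -0.328  0.016]
[418.5 217.5] (np.int32(16), np.int32(16), np.int32(195)) [255. 255. 255.] [ 0.4861 -0.3105  0.016 ]
red [312.15238095 200.57142857] 105
[[325.48406099 199.47214074]] [ 0.56566219 -0.08725119  0.29680238]
xyz [-23.13   7.76  27.48] dr [array([-0.01,  0.  , -0.03]), array([1.000e-02, 2.000e-02, 2.997e+01])]
xyz [-23.3   -4.26  27.49] dr []
```

Request:
send_rows:
  dr:
    - [0,0,0]
    - [0,0,0]
    - [0,0,0]
    - [0,0,0]
    - [0,0,0]
    - [0,0,0]
    - [0,0,0]
    - [0,0,0]
  xyz:
    - [-5,1.7,0]
    - [-10,3.4,0]
    - [-15,5,1]
    - [-20,6.7,4]
    - [-23.1,7.8,9]
    - [-23.1,7.8,15]
    - [-23.1,7.8,20]
    - [-23.1,7.8,21.5]
  jaw: [75,75,75,75,75,75,75,75]

```text
time_s: 37.0
eef_pos: [0.6048, -0.3232, 0.0782]
eef_rot: [-0.004, 0.761, 0.649, -0.001]
wrist_force: [-0.2, 0.3, -0.5]
opening: 0.752
grasp_force: 0.0
```

Request:
send_rows:
  dr:
    - [0,0,0]
    - [0,0,0]
    - [0,0,0]
    - [0,0,0]
    - [0,0,0]
    - [0,0,0]
    - [0,0,0]
    - [0,0,0]
  xyz:
    - [0,0,2]
    - [0,0,4]
    - [0,0,6]
    - [0,0,6]
    - [0,0,6]
    - [0,0,6]
    - [0,0,6]
    - [0,0,6]
  jaw: [75,75,75,75,40,20,20,20]

```text
time_s: 38.0
eef_pos: [0.608, -0.3267, 0.0237]
eef_rot: [0.001, 0.761, 0.649, 0.0]
wrist_force: [-0.1, 0.4, 5.8]
opening: 0.468
grasp_force: 61.0
```

Request:
send_rows:
  dr:
    - [0,0,0]
    - [0,0,0]
    - [0,0,0]
    - [0,0,0]
    - [0,0,0]
    - [0,0,0]
    - [0,0,0]
    - [0,0,0]
  xyz:
    - [0,0,0]
    - [0,0,0]
    - [0,0,-3]
    - [0,0,-8]
    - [0,0,-13]
    - [0,0,-18]
    - [0,0,-23]
    - [0,0,-26]
  jaw: [20,20,20,20,20,20,20,20]

```text
time_s: 39.0
eef_pos: [0.6075, -0.3263, 0.2854]
eef_rot: [0.002, 0.761, 0.649, 0.0]
wrist_force: [0.4, -0.4, -1.0]
opening: 0.465
grasp_force: 60.6
```

Run:
```python
from h import *
o,p,r=st();print(p,o['opening'],o['wrist_force']); mv((.588,.0115,.234))
```

```text
[ 0.60752395 -0.32632486  0.28543237] 0.4648369879617388 [ 0.44350472 -0.40556637 -0.95642595]
xyz [33.06 -7.26  5.07] dr []
```

Request:
send_rows:
  dr:
    - [0,0,0]
    - [0,0,0]
    - [0,0,0]
    - [0,0,0]
    - [0,0,0]
    - [0,0,0]
    - [0,0,0]
    - [0,0,0]
  xyz:
    - [5,-1,0]
    - [11,-2.5,0]
    - [17,-4,0]
    - [23,-5,0]
    - [29,-6.5,0]
    - [33,-7.3,0]
    - [33,-7.3,3]
    - [33,-7.3,5]
  jaw: [20,20,20,20,20,20,20,20]

```text
time_s: 40.0
eef_pos: [0.5861, 0.0125, 0.2308]
eef_rot: [-0.001, 0.76, 0.65, -0.001]
wrist_force: [-0.6, 0.5, -1.2]
opening: 0.471
grasp_force: 60.7
```

Request:
send_rows:
  dr:
    - [0,0,0]
    - [0,0,0]
    - [0,0,0]
    - [0,0,0]
    - [0,0,0]
    - [0,0,0]
    - [0,0,0]
    - [0,0,0]
  xyz:
    - [0,0,0]
    - [0,0,0]
    - [0,0,0]
    - [0,0,0]
    - [0,0,0]
    - [0,0,0]
    - [0,0,-4]
    - [0,0,-5]
  jaw: [20,20,20,75,75,75,75,75]

```text
time_s: 41.0
eef_pos: [0.5883, 0.0112, 0.2852]
eef_rot: [0.002, 0.761, 0.649, 0.001]
wrist_force: [0.1, 0.3, 0.2]
opening: 0.752
grasp_force: 0.0
```

Run:
```python
from h import *
b=snap('top','t12.png'); parts(b); a=snap('scene','s12.png')
mv((.486,-.310,.022))
cv2.imwrite('pics/c12.png',cv2.resize(a[130:260,270:400],(520,520),interpolation=cv2.INTER_CUBIC)[:,:,::-1])
```

```text
[213. 140.] (np.int32(21), np.int32(21), np.int32(354)) [ 96. 118. 170.] [0.7067 0.31   0.016 ]
[361.  197.5] (np.int32(13), np.int32(14), np.int32(107)) [ 65. 206. 193.] [ 0.5424 -0.1381  0.016 ]
[418.5 217.5] (np.int32(16), np.int32(16), np.int32(196)) [255. 255. 255.] [ 0.4861 -0.3105  0.016 ]
xyz [-33.32  -5.07  26.16] dr []
```

View pics/c12.png

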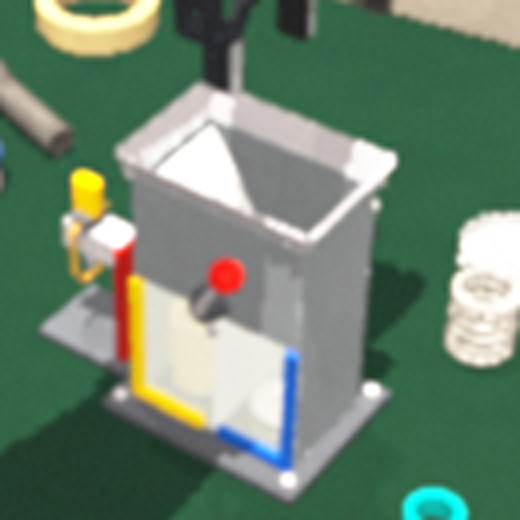

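Piston 1 lies in the right bay at crop (265,405), and the knob is over to blue at (227,275). Last piston.

Request:
send_rows:
  dr:
    - [0,0,0]
    - [0,0,0]
    - [0,0,0]
    - [0,0,0]
    - [0,0,0]
    - [0,0,0]
    - [0,0,0]
    - [0,0,0]
  xyz:
    - [-6,-1,0]
    - [-12,-2,0]
    - [-18,-3,0]
    - [-24,-4,1]
    - [-30,-5,5]
    - [-33.3,-5.1,11]
    - [-33.3,-5.1,17]
    - [-33.3,-5.1,20]
  jaw: [75,75,75,75,75,75,75,75]

```text
time_s: 42.1
eef_pos: [0.4817, -0.3086, 0.0777]
eef_rot: [-0.003, 0.761, 0.648, -0.0]
wrist_force: [-0.4, -0.2, 0.2]
opening: 0.749
grasp_force: 0.0
```

Request:
send_rows:
  dr:
    - [0,0,0]
    - [0,0,0]
    - [0,0,0]
    - [0,0,0]
    - [0,0,0]
    - [0,0,0]
    - [0,0,0]
    - [0,0,0]
  xyz:
    - [0,0,2]
    - [0,0,4]
    - [0,0,6.1]
    - [0,0,6.1]
    - [0,0,6.1]
    - [0,0,6.1]
    - [0,0,6.1]
    - [0,0,6.1]
  jaw: [75,75,75,75,40,20,20,20]

```text
time_s: 43.1
eef_pos: [0.4854, -0.3104, 0.0232]
eef_rot: [0.002, 0.761, 0.649, 0.0]
wrist_force: [-0.3, 1.3, 7.3]
opening: 0.476
grasp_force: 60.7
```

Request:
send_rows:
  dr:
    - [0,0,0]
    - [0,0,0]
    - [0,0,0]
    - [0,0,0]
    - [0,0,0]
    - [0,0,0]
    - [0,0,0]
    - [0,0,0]
  xyz:
    - [0,0,0]
    - [0,0,0]
    - [0,0,-3]
    - [0,0,-8]
    - [0,0,-13]
    - [0,0,-18]
    - [0,0,-23]
    - [0,0,-26]
  jaw: [20,20,20,20,20,20,20,20]

```text
time_s: 44.1
eef_pos: [0.4848, -0.31, 0.2853]
eef_rot: [0.003, 0.761, 0.649, 0.0]
wrist_force: [-0.1, -0.3, -2.0]
opening: 0.468
grasp_force: 60.6
```

Run:
```python
from h import *
o,p,r=st();print(p,o['opening'],o['wrist_force']); mv((.588,.0115,.234))
```

```text
[ 0.48480469 -0.30998147  0.28526205] 0.46795479390819356 [-0.13340828 -0.32450362 -1.99748097]
xyz [33.39  5.11  5.05] dr []
```

Request:
send_rows:
  dr:
    - [0,0,0]
    - [0,0,0]
    - [0,0,0]
    - [0,0,0]
    - [0,0,0]
    - [0,0,0]
    - [0,0,0]
    - [0,0,0]
  xyz:
    - [6,1,0]
    - [12,2,0]
    - [18,3,0]
    - [24,4,0]
    - [30,4.6,0]
    - [33.4,5.1,0]
    - [33.4,5.1,3]
    - [33.4,5.1,5]
  jaw: [20,20,20,20,20,20,20,20]

```text
time_s: 45.1
eef_pos: [0.5868, 0.0133, 0.2307]
eef_rot: [0.0, 0.76, 0.65, -0.0]
wrist_force: [-0.1, -0.7, -0.7]
opening: 0.466
grasp_force: 60.7
```

Request:
send_rows:
  dr:
    - [0,0,0]
    - [0,0,0]
    - [0,0,0]
    - [0,0,0]
    - [0,0,0]
    - [0,0,0]
    - [0,0,0]
    - [0,0,0]
  xyz:
    - [0,0,0]
    - [0,0,0]
    - [0,0,0]
    - [0,0,0]
    - [0,0,0]
    - [0,0,0]
    - [0,0,-4]
    - [0,0,-8]
  jaw: [20,20,20,75,75,75,75,75]

```text
time_s: 46.1
eef_pos: [0.5868, 0.0124, 0.3118]
eef_rot: [-0.001, 0.761, 0.649, -0.0]
wrist_force: [0.3, 0.3, 0.4]
opening: 0.745
grasp_force: 0.0
```

Request:
send_rows:
  dr:
    - [0,0,0]
    - [0,0,0]
    - [0,0,0]
    - [0,0,0]
    - [0,0,0]
    - [0,0,0]
    - [0,0,0]
    - [0,0,0]
  xyz:
    - [0,-5,-3]
    - [0,-10,-3]
    - [0,-15,-3]
    - [0,-18,-3]
    - [0,-18,-3]
    - [0,-18,-3]
    - [0,-18,-3]
    - [0,-18,-3]
  jaw: [75,75,75,75,75,75,75,75]

```text
time_s: 47.1
eef_pos: [0.4098, 0.0405, 0.341]
eef_rot: [-0.0, 0.761, 0.649, -0.0]
wrist_force: [0.1, 0.1, -0.5]
opening: 0.748
grasp_force: 0.0
```

Run:
```python
from h import *
b=snap('top','t13.png'); parts(b); a=snap('scene','s13.png')
f=lambda im,x,y,w,h,W:cv2.resize(im[y:y+h,x:x+w],(W,400),interpolation=cv2.INTER_CUBIC)
cv2.imwrite('pics/c13.png',np.hstack([f(a,270,130,130,130,400),f(b,190,90,260,260,400)])[:,:,::-1])
```

```text
[213. 140.] (np.int32(21), np.int32(21), np.int32(353)) [ 95. 118. 169.] [0.7067 0.31   0.016 ]
[351.5 139. ] (np.int32(18), np.int32(19), np.int32(203)) [208. 198. 182.] [ 0.7187 -0.1069  0.016 ]
[361.  197.5] (np.int32(13), np.int32(14), np.int32(111)) [ 66. 208. 194.] [ 0.5424 -0.1381  0.016 ]
```

View pics/c13.png

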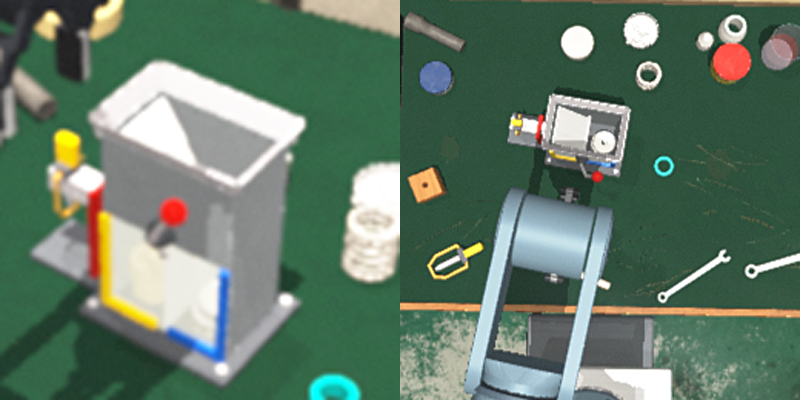

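The window shows two pistons in the right bay at crop (205,305) and the bushes at (150,275). The loop is shut at the bar end (65,200), and the spring and tin haven't moved. Nothing is left to sort, so I'm handing in.

```bash
python3 -c "
from bench import ctrl
print(ctrl.hand_in())"
```

```text
the job is handed in; nothing more can be done
None
```

Job handed in at about 47 s: the drawer is pinned and the loop snapped shut, all three bushes are in the left bay and both pistons in the right, and the spring and tin were not touched; the verdict was not shown.

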